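# Pin the side leaf onto the palette board

### The arm

A 6-joint arm with a two-finger parallel gripper is mounted at the origin on the work surface. World frame = base frame: x ahead of the robot, y to its left, z up, the work surface at z = 0. Lengths are in m, angles in rad, forces in N, time in s.
With the tool pointing down it reaches from about 0.425 to 0.95 m from the base axis. Payload 3.5 kg.
Tool frame: the origin (TCP) lies midway between the tips of the shut fingers; the grasp point (between the pads) lies 19 mm behind it; z points along the fingers, y is the direction in which the jaws open and shut (so a half turn about z gives the same grasp; the last joint's range is limited). The gripper opens to 85 mm and grips with 20 to 120 N. Pads are 22 mm wide; open, the fingers measure 114 mm over their backs; the gripper's body (76 mm by 85 mm) begins 54 mm behind the grasp point. The pads swing forward as they close: fully open they stand 13 mm farther back than shut.
Start: joints at [-1.435, 0.286, 1.577, -0, 1.279, -0.15], TCP at [0.19, -0.648, 0.231] pointing down, gripper open.
Joint ranges: [-2.77, 2.77], [-0.9, 2.22], [0.21, 2.48], [-1.53, 4.67], [0.24, 2.81], [-2.84, 2.84]. Speed limits (rad/s): [2.79, 2.79, 3.14, 3.14, 3.14, 3.14].

### API

Orientations are given as a unit quaternion [x, y, z, w].
In Python, from plant import * gives the robot as it stands.
- The arm moves only by the shell command python3 -m jog 'ROWS' [FORCE]. ROWS is a JSON object of lists of equal length, an entry for each row: "travel": the shift along the world's x, y, z in mm, a list of three; "dr": the turn, a rotation vector about the world's x, y, z in degrees, a list of three; "jaw": the closure in counts, from 0 (fully open) to 255 (shut). In form: {"travel": [[x, y, z], ...], "dr": [[wx, wy, wz], ...], "jaw": [jaw, ...]}. A call has 1 to 5 rows; each row shifts and turns the commanded pose from where the row before left it; what a row does not reach is not made up. A row lasts 1/12 s, in which the tool goes at most 41.7 mm and 7.16 degrees, less where a joint would pass 70% of its speed; a pose out of reach is approached as far as the arm can. A call is refused whole if a number of a shift passes 41.7 or a number of a turn 7.16, either way. A call with a gripper value outside its range is refused whole. The fingers move at their own pace and stop on an object; FORCE is the grip in N (left out, the last holds). Time passes only in rows, so rows that do not move let the fingers close. It gives the time, the measured TCP pose, the force and the opening at its end, in the units of the state.
- get_state(): the state, without advancing time (a new reading comes with each control period).
- read_camera(name): name is "side" or "top"; returns the picture (400x640x3 uint8, red, green, blue); there is no depth.
- camera_info(name): a dict with "K" (3x3 intrinsics, pixels), "R" (3x3) and "t" (3): a world point X has camera coordinates R X + t. Camera axes: x right, y down, z forward; pixel columns grow to the right and rows downward; lengths in m; the calibration is good to about 2 mm. A picture is of the moment at which its call begins. camera_info takes no time and is no camera call.
- sign_off(): hands the job in, once; it reports no verdict.
The state is a dict: "time": time; "qpos": joint angles; "dq": joint speeds; "joint_efforts": joint torques, N m; "eef_pos": TCP position; "tcp_rot": TCP orientation; "contact_force": force on the tool from outside, world axes, zero at the start; "wrist_torque": the same for the moment, N m; "opening": opening from 0.0 (shut) to 1.0 (fully open).
Only numpy, scipy, OpenCV 4.12 (cv2) and the standard library are available. Lean on these libraries where they do the work, as an engineer would, in place of code of your own. Each camera call takes 0.05 s, during which the arm holds its last target. There are 200 camera calls.

### The job

The small side leaf of the painter's palette board has come off and a jar stands in the gap. Take the jar out of the gap, push the leaf along the table onto the board's two dowel pins until it is fully home against the board, and only then stand the jar upright on the leaf. Do not knock the jar over, and leave the two bottles and the black case where they are.

Things in the scene. Friction and masses are not known exactly. Their poses are not given: they have to be found in the camera images.
- board: Palette board, fixed to the table: a flat mid-brown wooden block 200 mm (its x) by 140 mm (its y), 32 mm thick, with a white mixing surface let into its top. Origin at the centre of its underside, z up. Two level steel dowel pins stick out of its -y edge, towards the leaf.
- board_edge (a point): Middle of the board's -y edge face, half-way between the roots of the two pins, 16 mm above the table; axes as the board's. The pins stick out along -y from x = -40 and +40 mm of this point; 12 mm in diameter, 28 mm long, the last 10 mm tapering to a 5 mm tip.
- leaf: Side leaf, loose: a plain mid-brown wooden block 140 mm (its x) by 90 mm (its y), 32 mm thick, about 0.3 kg, lying flat on the table on the -y side of the board, slightly askew; too wide to grip, it slides when pushed. Origin at the centre of its underside, z up. Two holes in its +y edge, towards the board, take the pins.
- leaf_front (a point): Middle of the leaf's +y edge face, 16 mm above its underside, half-way between the two hole mouths at x = -40 and +40 mm; axes as the leaf's. Holes round, 14 mm in diameter, 34 mm deep along -y, mouths slightly chamfered. It meets point board_edge when the leaf is home, face to face with the board.
- jar_mid (a point): Closed amber glass jar with a black cap, round, 60 mm in diameter, 100 mm tall, about 0.25 kg, standing upright between the board's pins and the leaf. This point is at its centre, half-way up (50 mm above its foot); z along its axis.
- solvent_mid (a point): Large white plastic bottle, 76 mm in diameter, 200 mm tall, a bystander. This point is on its axis, 100 mm above its foot.
- oil_mid (a point): Small amber bottle, 56 mm in diameter, 130 mm tall, a bystander. This point is on its axis, 65 mm above its foot.
- case: Black flat case, 120 mm (its x) by 80 mm (its y), 28 mm thick, lying on the table, a bystander. Origin at the centre of its underside.

How it is judged:
On the way, in this order (a step that is already met when the one before it is completed fails the run):
1. the leaf is fully home on both pins, with the jar not yet standing on it (x of leaf_front in the frame of board_edge between -0.003 and 0.003 m and y of leaf_front in the frame of board_edge between -0.003 and 0.003 m and z of leaf_front in the frame of board_edge between -0.004 and 0.004 m and angle between the x axis of leaf_front and the x axis of board_edge, either way round below 0.04 rad and angle between leaf_front's own z axis and vertical below 0.05 rad), for 0.2 s.
2. the jar stands upright on the leaf (x of jar_mid in the frame of leaf between -0.06 and 0.06 m and y of jar_mid in the frame of leaf between -0.035 and 0.035 m and z of jar_mid in the frame of leaf between 0.076 and 0.088 m and angle between jar_mid's own z axis and vertical below 0.1 rad), for 0.2 s.
At the end, for the whole second after the job is handed in: The leaf lies flat on both pins with its edge against the board (gap under 3 mm, under 3 mm sideways, within 0.04 rad), and the jar stands upright on the leaf (axis within 0.1 rad of vertical, centre at least 10 mm inside the leaf's edges) (all of step 1 and all of step 2); the robot touches nothing.
It fails at once if the jar is knocked over (angle between jar_mid's own z axis and vertical above 0.7 rad).
It fails at once if a bottle or the case is moved by more than 30 mm (distance of any of solvent_mid, oil_mid, case from where it was at the start of the episode above 0.03 m).
It also fails if it takes over 69 s, if anything falls off the work surface, if the arm or the gripper's body presses on something with over 40 N, if the wrist force passes 120 N, or if a joint passes its speed limit or range.

## Working session

There is one attempt and no reset: what is moved stays moved. The work goes in short steps, Python scripts to look and compute and a shell command to move; the robot and the scene stay as the last step left them, time stands still between calls to the robot, and variables do not carry over. Pictures are saved under pics/ and viewed, about 8 in all and at most 12, crops included, and the job is handed in when it is done.

```bash
mkdir -p pics; python3 - <<'E'
from plant import *
import cv2
s=get_state();print(s)
for n in("side","top"):
    c=camera_info(n);print(n,c)
    cv2.imwrite(f"pics/{n}0.png",read_camera(n)[:,:,::-1])
E
```

```text
{'time': 0.0, 'qpos': array([-1.43501394e+00,  2.87199533e-01,  1.57818071e+00, -1.13958674e-05,
        1.27861592e+00, -1.49990402e-01]), 'dq': array([-0.00273561,  0.00013329,  0.00101953, -0.0005044 , -0.0010764 ,
        0.00050108]), 'joint_efforts': array([ 2.15266400e-04, -4.05976760e+01, -2.92624140e+01, -1.31689303e-04,
        5.82674460e-03,  3.88209529e-06]), 'eef_pos': array([ 0.19022299, -0.64695081,  0.2299226 ]), 'tcp_rot': array([ 9.89808146e-01,  1.42402212e-01,  3.08286442e-06, -1.20176216e-03]), 'contact_force': array([-0.05640847,  0.09800253, -0.00029947]), 'wrist_torque': array([-0.00821066,  0.00362428, -0.05129759]), 'opening': 0.9986625146242807}
side {'K': array([[448.61663516,   0.        , 319.66908972],
       [  0.        , 448.61663516, 198.42812714],
       [  0.        ,   0.        ,   1.        ]]), 'R': array([[-0.92286178, -0.38479571, -0.01607468],
       [-0.28040287,  0.69993481, -0.65686033],
       [ 0.26400826, -0.60168391, -0.7538409 ]]), 't': array([0.49474453, 0.2340281 , 1.27684419])}
top {'K': array([[483.57474548,   0.        , 318.28657552],
       [  0.        , 483.57474548, 190.0772509 ],
       [  0.        ,   0.        ,   1.        ]]), 'R': array([[-0.01908151, -0.99971326, -0.01446691],
       [-0.99480677,  0.02043077, -0.09970996],
       [ 0.09997694,  0.01248916, -0.99491137]]), 't': array([0.01355689, 0.57332951, 1.33971603])}
```

View pics/top0.png

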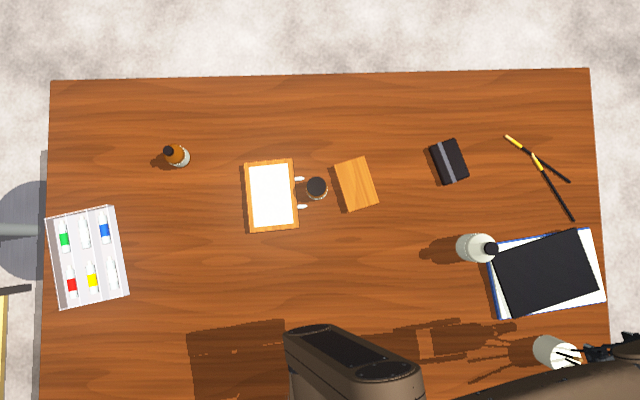

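View pics/side0.png

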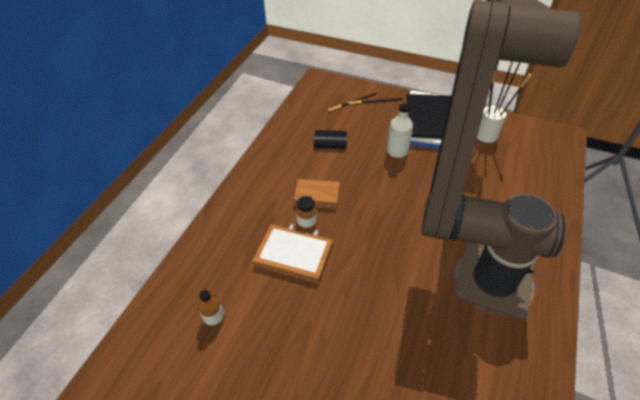

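The top view shows the board at (245–298, 158–233), the jar at (316, 188), the leaf at (333–380, 155–212), the case at (448, 161), and the bottles at (176, 155) and (478, 248). The side view agrees with this layout. I'll enlarge the top view.

```bash
python3 - <<'E'
import cv2
a=cv2.imread("pics/top0.png")[145:245,235:395]
cv2.imwrite("pics/top0c.png",cv2.resize(a,None,fx=5,fy=5,interpolation=cv2.INTER_CUBIC))
E
```

```text
(no output)
```

View pics/top0c.png

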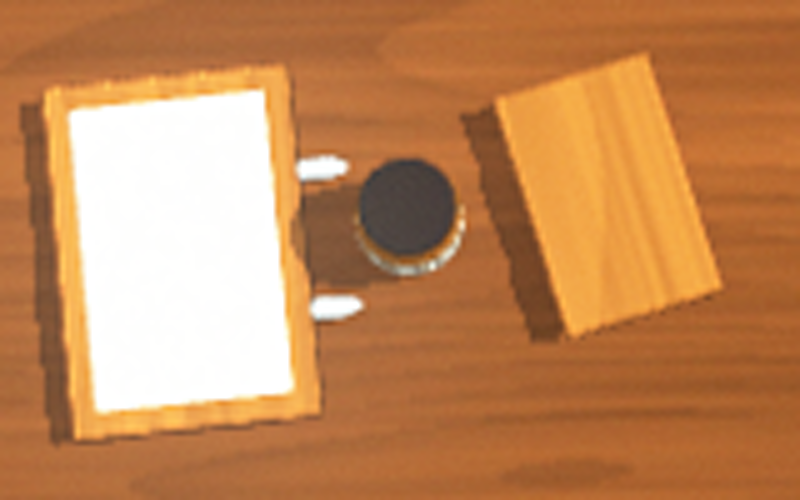

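```bash
cat > h.py <<'E'
from plant import *
import numpy as np, cv2
from scipy.optimize import least_squares
from scipy.spatial.transform import Rotation as Ro
def proj(X,n="top"):
    c=camera_info(n);p=(c["R"]@np.asarray(X,float).T).T+c["t"];p=p@c["K"].T
    return p[:,:2]/p[:,2:]
def unproj(uv,z,n="top"):
    c=camera_info(n);C=-c["R"].T@c["t"]
    d=c["R"].T@np.linalg.solve(c["K"],np.r_[uv,1]);return C+d*(z-C[2])/d[2]
def crop2uv(p,o,f): return (np.asarray(p,float)+.5)/f-.5+np.asarray(o)
def rect(uv,sx,sy,z,x0):
    # corners in order (+x,+y),(+x,-y),(-x,-y),(-x,+y)
    L=np.array([[1,1],[1,-1],[-1,-1],[-1,1]])*[sx/2,sy/2]
    def f(q):
        c,s=np.cos(q[2]),np.sin(q[2]);P=L@np.array([[c,s],[-s,c]])+q[:2]
        return (proj(np.c_[P,np.full(4,z)])-uv).ravel()
    r=least_squares(f,x0);return r.x,np.abs(r.fun).max()
E
python3 - <<'E'
from h import *
o=(235,145);f=5
b=crop2uv([(44,90),(287,66),(320,412),(73,440)],o,f)
l=crop2uv([(495,98),(648,54),(722,288),(568,338)],o,f)
B,e=rect(b,.2,.14,.032,[.5,0,0]);print("board",B,e)
Lf,e2=rect(l,.14,.09,.032,[.5,-.2,0]);print("leaf",Lf,e2)
def W(q,p):
    c,s=np.cos(q[2]),np.sin(q[2]);return q[:2]+np.array([[c,-s],[s,c]])@p
print("edge",W(B,[0,-.07]),"leaf home centre",W(B,[0,-.115]),"front",W(Lf,[0,.045]))
j=unproj(crop2uv((408,207),o,f),.1);print("jar",j)
print("pins",[unproj(crop2uv(p,o,f),.016)[:2] for p in((349,167),(363,306))],"model",W(B,[.04,-.098]),W(B,[-.04,-.098]))
for n,u,z in(("oil",(169,150),.13),("solv",(491,248),.2),("case",(449,161),.028)):print(n,unproj(u,z)[:2])
print("side proj jar top", proj([j],"side"))
print("leaf in board:",Ro.from_euler('z',-B[2]).apply(np.r_[W(Lf,[0,.045])-W(B,[0,-.07]),0])*1e3,np.degrees(Lf[2]-B[2]))
E
```

```text
board [0.56269037 0.13660586 0.08144874] 0.5564828452120025
leaf [ 0.58996547 -0.10531249  0.2739692 ] 0.49385078269793325
edge [0.56838548 0.06683792] leaf home centre [0.57204662 0.0219871 ] front [ 0.57779051 -0.06199079]
jar [0.57743845 0.00669462 0.1       ]
pins [array([0.61034985, 0.04147292]), array([0.53041981, 0.03478968])] model [0.61053092 0.04218509] [0.53079612 0.0356764 ]
oil [0.67830085 0.39496577]
solv [ 0.40609498 -0.41726866]
case [ 0.64884764 -0.37022419]
side proj jar top [[305.59960287 202.12122162]]
leaf in board: [  -1.10748342 -129.16680963    0.        ] 11.030609662326231
```

```bash
J="python3 -m jog"
$J '{"travel":[[19.4,32.7,10],[19.4,32.7,10],[19.4,32.7,10],[19.4,32.7,10],[19.4,32.7,10]],"dr":[[0,0,3.9],[0,0,3.9],[0,0,3.9],[0,0,3.9],[0,0,3.9]],"jaw":[0,0,0,0,0]}'
$J '{"travel":[[19.4,32.7,0],[19.4,32.7,0],[19.4,32.7,0],[19.4,32.7,0],[19.4,32.7,0]],"dr":[[0,0,3.9],[0,0,3.9],[0,0,3.9],[0,0,3.9],[0,0,3.9]],"jaw":[0,0,0,0,0]}'
$J '{"travel":[[19.4,32.7,0],[19.4,32.7,0],[19.4,32.7,0],[19.4,32.7,0],[19.4,32.7,0]],"dr":[[0,0,3.9],[0,0,3.9],[0,0,3.9],[0,0,3.9],[0,0,3.9]],"jaw":[0,0,0,0,0]}'
$J '{"travel":[[19.4,32.7,0],[19.4,32.7,0],[19.4,32.7,0],[19.4,32.7,0],[19.4,32.7,0]],"dr":[[0,0,3.9],[0,0,3.9],[0,0,3.9],[0,0,3.9],[0,0,3.9]],"jaw":[0,0,0,0,0]}'
$J '{"travel":[[0,0,0],[0,0,0],[0,0,0]],"dr":[[0,0,0],[0,0,0],[0,0,0]],"jaw":[0,0,0]}'
cat >> h.py <<'E'
def show():
    s=get_state();R=Ro.from_quat(s["tcp_rot"]).as_matrix()
    print("t%.2f"%s["time"],"tcp mm",(s["eef_pos"]*1e3).round(1),"jaw yaw",np.degrees(np.arctan2(R[1,1],R[0,1])).round(2),"z",R[:,2].round(4),"F",s["contact_force"].round(1),"open",round(s["opening"],3),"q6",s["qpos"][5].round(2))
E
python3 -c "from h import *;show()"
```

```text
time: 0.52
eef_pos: [0.2877, -0.4822, 0.281]
tcp_rot: [0.951, 0.309, 0.0, -0.001]
contact_force: [0.5, -1.2, -0.1]
opening: 1.0
time: 0.93
eef_pos: [0.3847, -0.3187, 0.2809]
tcp_rot: [0.885, 0.466, -0.0, -0.0]
contact_force: [0.2, -0.3, 0.1]
opening: 1.001
time: 1.35
eef_pos: [0.4817, -0.1551, 0.281]
tcp_rot: [0.793, 0.609, -0.0, -0.0]
contact_force: [1.2, 0.2, -0.8]
opening: 0.997
time: 1.77
eef_pos: [0.5787, 0.0084, 0.2808]
tcp_rot: [0.678, 0.735, -0.0, -0.0]
contact_force: [0.6, -0.3, -0.2]
opening: 0.995
time: 2.02
eef_pos: [0.5779, 0.0064, 0.2806]
tcp_rot: [0.68, 0.734, -0.001, -0.0]
contact_force: [1.0, -0.2, -0.2]
opening: 0.999
t2.02 tcp mm [577.9   6.4 280.6] jaw yaw 4.38 z [-1.5e-03 -3.0e-04 -1.0e+00] F [ 1.  -0.2 -0.2] open 0.999 q6 -0.24
```

```bash
J="python3 -m jog"
$J '{"travel":[[0,0,-35],[0,0,-35],[0,0,-35],[0,0,-35],[0,0,-30]],"dr":[[0,0,0],[0,0,0],[0,0,0],[0,0,0],[0,0,0]],"jaw":[0,0,0,0,0]}' 40 | tail -4
$J '{"travel":[[0,0,-25],[0,0,-20],[0,0,-15],[0,0,-5],[0,0,0]],"dr":[[0,0,0],[0,0,0],[0,0,0],[0,0,0],[0,0,0]],"jaw":[0,0,0,0,0]}'
$J '{"travel":[[0,0,0],[0,0,0],[0,0,0],[0,0,0],[0,0,0]],"dr":[[0,0,0],[0,0,0],[0,0,0],[0,0,0],[0,0,0]],"jaw":[60,90,255,255,255]}' 40 | tail -2
$J '{"travel":[[0,0,0],[0,0,0],[0,0,0],[0,0,0],[0,0,0]],"dr":[[0,0,0],[0,0,0],[0,0,0],[0,0,0],[0,0,0]],"jaw":[255,255,255,255,255]}'
python3 -c "from h import *;show()"
```

```text
eef_pos: [0.5768, 0.0048, 0.1091]
tcp_rot: [0.681, 0.733, -0.001, -0.001]
contact_force: [-0.0, -0.6, 0.7]
opening: 0.999
time: 2.85
eef_pos: [0.5767, 0.0052, 0.0448]
tcp_rot: [0.68, 0.733, -0.001, -0.001]
contact_force: [0.6, 0.8, 0.3]
opening: 1.001
contact_force: [-0.8, -1.2, 6.3]
opening: 0.683
time: 3.68
eef_pos: [0.5797, 0.0059, 0.0485]
tcp_rot: [0.679, 0.734, 0.001, 0.002]
contact_force: [-2.0, -1.2, 6.1]
opening: 0.678
t3.68 tcp mm [579.7   5.9  48.5] jaw yaw 4.4 z [ 0.0029 -0.0013 -1.    ] F [-2.  -1.2  6.1] open 0.678 q6 -0.24
```

```bash
J="python3 -m jog"
$J '{"travel":[[0,0,10],[0,0,20],[0,0,25],[0,0,25],[0,0,10]],"dr":[[0,0,0],[0,0,0],[0,0,0],[0,0,0],[0,0,0]],"jaw":[255,255,255,255,255]}'
$J '{"travel":[[-6,14,0],[-10,24,0],[-14,31,0],[-14,31,0],[-14,31,0]],"dr":[[0,0,0],[0,0,0],[0,0,0],[0,0,0],[0,0,0]],"jaw":[255,255,255,255,255]}' | tail -2
$J '{"travel":[[-14,31,0],[-14,31,0],[-14,31,0],[-14,31,0],[-14,31,0]],"dr":[[0,0,0],[0,0,0],[0,0,0],[0,0,0],[0,0,0]],"jaw":[255,255,255,255,255]}' | tail -2
$J '{"travel":[[0,8,0],[0,0,0],[0,0,0],[0,0,-30],[0,0,-20]],"dr":[[0,0,0],[0,0,0],[0,0,0],[0,0,0],[0,0,0]],"jaw":[255,255,255,255,255]}'
python3 -c "from h import *;show()"
```

```text
time: 4.1
eef_pos: [0.5798, 0.0065, 0.14]
tcp_rot: [0.679, 0.734, 0.002, 0.002]
contact_force: [2.2, -0.7, -2.0]
opening: 0.681
contact_force: [0.3, 0.1, -2.2]
opening: 0.682
contact_force: [0.2, -0.3, -3.2]
opening: 0.679
time: 5.35
eef_pos: [0.4511, 0.2994, 0.0857]
tcp_rot: [0.68, 0.733, 0.0, 0.0]
contact_force: [-0.7, 0.1, -4.5]
opening: 0.678
t5.35 tcp mm [451.1 299.4  85.7] jaw yaw 4.3 z [ 0.0012  0.     -1.    ] F [-0.7  0.1 -4.5] open 0.678 q6 0.32
```

```bash
J="python3 -m jog"
$J '{"travel":[[0,0,-15],[0,0,-12],[0,0,-7],[0,0,-4],[0,0,0]],"dr":[[0,0,0],[0,0,0],[0,0,0],[0,0,0],[0,0,0]],"jaw":[255,255,255,255,255]}'
$J '{"travel":[[0,0,-1],[0,0,-1],[0,0,0]],"dr":[[0,0,0],[0,0,0],[0,0,0]],"jaw":[255,255,255]}'
python3 -c "from h import *;show()"
```

```text
time: 5.77
eef_pos: [0.4511, 0.2999, 0.049]
tcp_rot: [0.68, 0.733, -0.0, 0.0]
contact_force: [0.0, 1.0, -3.2]
opening: 0.682
time: 6.02
eef_pos: [0.4516, 0.3006, 0.0485]
tcp_rot: [0.68, 0.734, 0.001, 0.001]
contact_force: [-2.0, -1.8, 5.8]
opening: 0.678
t6.02 tcp mm [451.6 300.6  48.5] jaw yaw 4.37 z [ 2.e-03  3.e-04 -1.e+00] F [-2.  -1.8  5.8] open 0.678 q6 0.32
```

```bash
J="python3 -m jog"
$J '{"travel":[[0,0,0],[0,0,0],[0,0,0],[0,0,0],[0,0,0]],"dr":[[0,0,0],[0,0,0],[0,0,0],[0,0,0],[0,0,0]],"jaw":[30,0,0,0,0]}' | tail -2
$J '{"travel":[[0,0,0],[0,0,15],[0,0,30],[0,0,40],[0,0,40]],"dr":[[0,0,0],[0,0,0],[0,0,0],[0,0,0],[0,0,0]],"jaw":[0,0,0,0,0]}'
$J '{"travel":[[11,-37.8,0],[11,-37.8,0],[11,-37.8,0],[11,-37.8,0],[11,-37.8,0]],"dr":[[0,0,0],[0,0,0],[0,0,0],[0,0,0],[0,0,0]],"jaw":[0,0,0,0,0]}' | tail -2
$J '{"travel":[[11,-37.8,0],[11,-37.8,0],[11,-37.8,0],[11,-37.8,0],[11,-37.8,0]],"dr":[[0,0,0],[0,0,0],[0,0,0],[0,0,0],[0,0,0]],"jaw":[0,0,0,0,0]}' | tail -2
$J '{"travel":[[11,-37.8,0],[11,-37.8,0],[11,-37.8,0],[0,0,0],[0,0,0]],"dr":[[0,0,0],[0,0,0],[0,0,0],[0,0,0],[0,0,0]],"jaw":[0,0,0,0,0]}' | tail -2
python3 - <<'E'
from h import *
show()
a=read_camera("top")[:,:,::-1];cv2.imwrite("pics/top1.png",a)
s=read_camera("side")[:,:,::-1];cv2.imwrite("pics/side1.png",s)
A=cv2.resize(a[125:265,200:400],None,fx=4,fy=4,interpolation=cv2.INTER_CUBIC)
cv2.imwrite("pics/top1c.png",A)
E
```

```text
contact_force: [-0.8, 0.5, 0.1]
opening: 0.995
time: 6.85
eef_pos: [0.4493, 0.2999, 0.1714]
tcp_rot: [0.68, 0.734, -0.001, -0.001]
contact_force: [1.6, 0.9, -0.1]
opening: 1.002
contact_force: [-0.2, 0.4, 0.3]
opening: 1.001
contact_force: [0.3, 1.0, 0.2]
opening: 1.002
contact_force: [0.1, 0.6, -0.5]
opening: 1.004
t8.10 tcp mm [ 593.3 -193.   170.8] jaw yaw 4.18 z [-4.e-04  5.e-04 -1.e+00] F [ 0.1  0.6 -0.5] open 1.004 q6 -0.55
```

View pics/top1c.png

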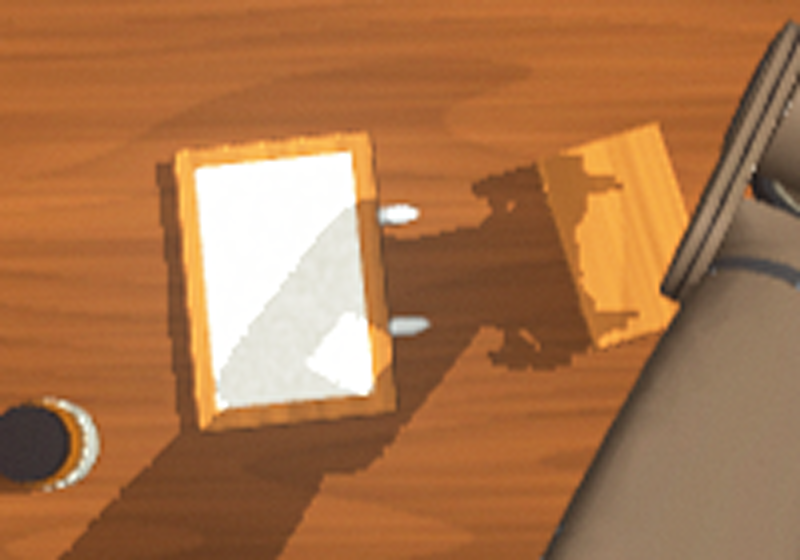

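The jar stands upright at crop (30, 440) and the leaf hasn't moved, at crop (540–690, 122–350). Next I lower the open fingers behind the leaf, aligned with the board, and push.

```bash
J="python3 -m jog"
$J '{"travel":[[0,0,-30],[0,0,-35],[0,0,-40],[0,0,-35],[0,0,-20]],"dr":[[0,0,0.4],[0,0,0],[0,0,0],[0,0,0],[0,0,0]],"jaw":[0,0,0,0,0]}' | tail -2
$J '{"travel":[[0,0,-8],[0,0,0],[0,0,0],[-0.8,10,0],[-0.8,10,0]],"dr":[[0,0,0],[0,0,0],[0,0,0],[0,0,0],[0,0,0]],"jaw":[0,0,0,0,0]}'
$J '{"travel":[[-0.8,10,0],[-0.8,10,0],[-0.8,10,0],[-0.8,10,0],[-0.8,10,0]],"dr":[[0,0,0],[0,0,0],[0,0,0],[0,0,0],[0,0,0]],"jaw":[0,0,0,0,0]}'
$J '{"travel":[[-0.8,10,0],[-0.8,10,0],[-0.8,10,0],[-0.8,5,0],[0,0,0]],"dr":[[0,0,0],[0,0,0],[0,0,0],[0,0,0],[0,0,0]],"jaw":[0,0,0,0,0]}'
python3 - <<'E'
from h import *
show()
s=read_camera("side")[:,:,::-1];t=read_camera("top")[:,:,::-1]
cv2.imwrite("pics/side2.png",s);cv2.imwrite("pics/top2.png",t)
A=cv2.resize(s[150:290,240:400],None,fx=4,fy=4,interpolation=cv2.INTER_CUBIC)
B=cv2.resize(t[140:240,240:400],None,fx=5,fy=5,interpolation=cv2.INTER_CUBIC)
cv2.imwrite("pics/side2c.png",A);cv2.imwrite("pics/top2c.png",B)
E
```

```text
contact_force: [-1.0, 0.0, -1.0]
opening: 1.0
time: 9.03
eef_pos: [0.5935, -0.1712, 0.0061]
tcp_rot: [0.677, 0.736, 0.001, 0.002]
contact_force: [0.1, 0.9, -0.4]
opening: 0.996
time: 9.45
eef_pos: [0.5883, -0.1203, 0.0041]
tcp_rot: [0.677, 0.736, 0.0, 0.001]
contact_force: [0.6, -1.9, 1.6]
opening: 0.996
time: 9.87
eef_pos: [0.5838, -0.0842, 0.0028]
tcp_rot: [0.677, 0.736, -0.0, -0.001]
contact_force: [1.0, -0.2, 0.6]
opening: 1.0
t9.87 tcp mm [583.8 -84.2   2.8] jaw yaw 4.84 z [-0.0017  0.0013 -1.    ] F [ 1.  -0.2  0.6] open 1.0 q6 -0.4
```

View pics/top2c.png

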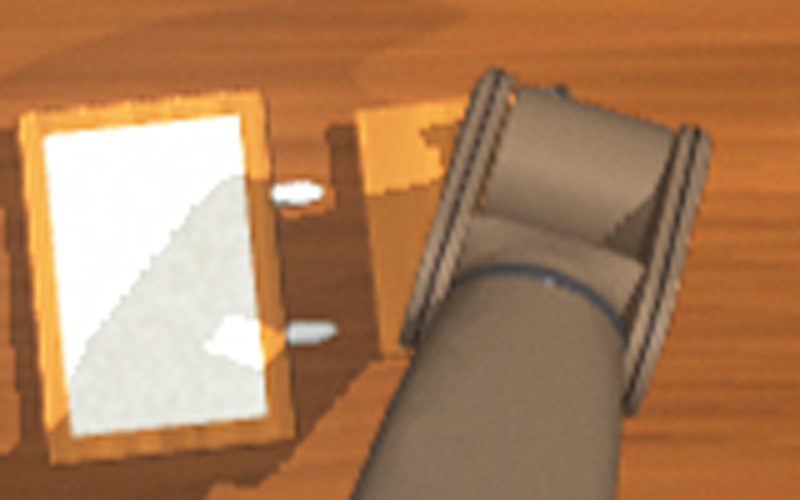

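The leaf is now nearly parallel to the board. Its front corners are at crop (357, 110) and (382, 358), and the pin tips are at (326, 192) and (338, 330).

```bash
python3 - <<'E'
from h import *
def inb(p): return Ro.from_euler('z',-.08145).apply(np.r_[p[:2]-np.array([.56839,.06684]),0])[:2]*1e3
a,b=[inb(unproj(crop2uv(p,(240,140),5),.032)) for p in((357,110),(382,358))]
print(a,b,(a+b)/2,np.linalg.norm(a-b),np.degrees(np.arctan2(*(a-b)[::-1])))
for p in((326,192),(338,330)):print(inb(unproj(crop2uv(p,(240,140),5),.016)))
c=[inb(unproj(crop2uv(p,(240,140),5),.032)) for p in((262,90),(296,436))];print("board -y corners",c)
E
```

```text
[ 82.48417287 -52.42262663] [-59.22763758 -52.47158806] [ 11.62826765 -52.44710735] 141.71181890865174 0.019795692411780325
[ 39.63974335 -29.83733368]
[-39.88404293 -28.91078476]
board -y corners [array([99.48168647,  0.21860385]), array([-97.8908371 ,  -0.11947752])]
```

The leaf is square to the board but 11.6 mm too far in +x. I'll push its +x end with the tool turned 90°.

```bash
J="python3 -m jog"
$J '{"travel":[[1,-10,0],[0,0,20],[0,0,40],[0,0,40],[0,0,0]],"dr":[[0,0,0],[0,0,0],[0,0,0],[0,0,0],[0,0,0]],"jaw":[0,0,128,128,128]}' | tail -2
$J '{"travel":[[8,5.7,0],[8,5.7,0],[8,5.7,0],[8,5.7,0],[8,5.7,0]],"dr":[[0,0,-6.9],[0,0,-6.9],[0,0,-6.9],[0,0,-6.9],[0,0,-6.9]],"jaw":[128,128,128,128,128]}' | tail -2
$J '{"travel":[[8,5.7,0],[8,5.7,0],[8,5.7,0],[8,5.7,0],[8,5.7,0]],"dr":[[0,0,-6.9],[0,0,-6.9],[0,0,-6.9],[0,0,-6.9],[0,0,-6.9]],"jaw":[128,128,128,128,128]}' | tail -2
$J '{"travel":[[8,5.7,0],[8,5.7,0],[8,5.7,0],[0,0,0],[0,0,0]],"dr":[[0,0,-6.9],[0,0,-6.9],[0,0,-6.9],[0,0,0],[0,0,0]],"jaw":[128,128,128,128,128]}'
python3 -c "from h import *;show()"
```

```text
contact_force: [1.1, -0.7, 1.6]
opening: 0.606
contact_force: [0.5, -0.1, 0.6]
opening: 0.496
contact_force: [0.2, -0.8, 0.4]
opening: 0.499
time: 11.63
eef_pos: [0.6895, -0.0226, 0.1027]
tcp_rot: [0.999, 0.046, -0.0, -0.0]
contact_force: [0.3, -0.1, -0.3]
opening: 0.5
t11.63 tcp mm [689.5 -22.6 102.7] jaw yaw -84.76 z [-8.e-04 -0.e+00 -1.e+00] F [ 0.3 -0.1 -0.3] open 0.5 q6 1.3
```

```bash
J="python3 -m jog"
$J '{"travel":[[0,0,-30],[0,0,-35],[0,0,-25],[0,0,-7],[0,0,0]],"dr":[[0,0,-0.5],[0,0,0],[0,0,0],[0,0,0],[0,0,0]],"jaw":[128,128,128,128,128]}'
$J '{"travel":[[-7,-0.6,0],[-7,-0.6,0],[-5,-0.4,0],[-4,-0.3,0],[-4,-0.3,0]],"dr":[[0,0,0],[0,0,0],[0,0,0],[0,0,0],[0,0,0]],"jaw":[128,128,128,128,128]}'
$J '{"travel":[[-4,-0.3,0],[0,0,0],[0,0,0]],"dr":[[0,0,0],[0,0,0],[0,0,0]],"jaw":[128,128,128]}'
python3 - <<'E'
from h import *
show()
s=read_camera("side")[:,:,::-1];t=read_camera("top")[:,:,::-1]
cv2.imwrite("pics/side3.png",s);cv2.imwrite("pics/top3.png",t)
A=cv2.resize(s[160:260,240:360],None,fx=5,fy=5,interpolation=cv2.INTER_CUBIC)
B=cv2.resize(t[140:240,240:400],None,fx=5,fy=5,interpolation=cv2.INTER_CUBIC)
cv2.imwrite("pics/side3c.png",A);cv2.imwrite("pics/top3c.png",B)
E
```

```text
time: 12.05
eef_pos: [0.6867, -0.0222, 0.0029]
tcp_rot: [0.999, 0.04, -0.003, -0.001]
contact_force: [-1.1, -0.3, -0.3]
opening: 0.501
time: 12.47
eef_pos: [0.664, -0.0244, 0.0087]
tcp_rot: [0.999, 0.04, 0.003, 0.0]
contact_force: [3.1, -0.2, 1.3]
opening: 0.496
time: 12.72
eef_pos: [0.6587, -0.0245, 0.0069]
tcp_rot: [0.999, 0.04, 0.0, 0.0]
contact_force: [1.8, 0.1, 1.2]
opening: 0.501
t12.72 tcp mm [658.7 -24.5   6.9] jaw yaw -85.42 z [ 1.e-03 -2.e-04 -1.e+00] F [1.8 0.1 1.2] open 0.501 q6 1.3
```

View pics/top3c.png

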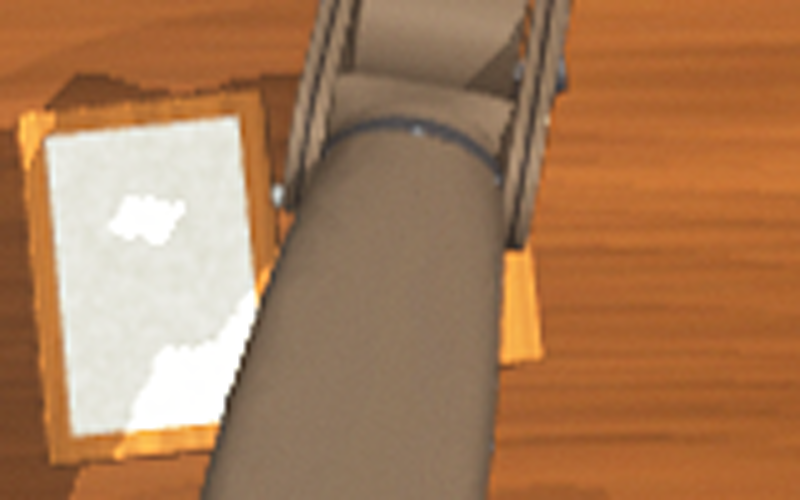

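Only the leaf's (-x, -y) corner is visible, at crop (544, 358).

```bash
cat >> h.py <<'E'
def inb(p): return Ro.from_euler('z',-.08145).apply(np.r_[np.asarray(p)[:2]-np.array([.56839,.06684]),0])[:2]*1e3
E
python3 - <<'E'
from h import *
print(inb(unproj(crop2uv((544,358),(240,140),5),.032)), inb(get_state()["eef_pos"]))
E
```

```text
[ -68.43517079 -143.01003388] [ 82.61610775 -98.29930397]
```

```bash
J="python3 -m jog"
$J '{"travel":[[-2,-0.2,0],[0,0,0],[20,1.6,0],[0,0,30],[0,0,40]],"dr":[[0,0,0],[0,0,0],[0,0,0],[0,0,0],[0,0,0]],"jaw":[128,128,128,128,128]}'
$J '{"travel":[[-7.2,-6.6,20],[-7.2,-6.6,0],[-7.2,-6.6,0],[-7.2,-6.6,0],[-7.2,-6.6,0]],"dr":[[0,0,6.9],[0,0,6.9],[0,0,6.9],[0,0,6.9],[0,0,6.9]],"jaw":[128,128,128,128,128]}' | tail -2
$J '{"travel":[[-7.2,-6.6,0],[-7.2,-6.6,0],[-7.2,-6.6,0],[-7.2,-6.6,0],[-7.2,-6.6,0]],"dr":[[0,0,6.9],[0,0,6.9],[0,0,6.9],[0,0,6.9],[0,0,6.9]],"jaw":[128,128,64,0,0]}' | tail -2
$J '{"travel":[[-7.2,-6.6,0],[-7.2,-6.6,0],[-7.2,-6.6,0],[0,0,0],[0,0,0]],"dr":[[0,0,6.9],[0,0,6.9],[0,0,6.9],[0,0,0],[0,0,0]],"jaw":[0,0,0,0,0]}'
python3 - <<'E'
from h import *
show();print(inb(get_state()["eef_pos"]))
t=read_camera("top")[:,:,::-1]
cv2.imwrite("pics/top4.png",t)
cv2.imwrite("pics/top4c.png",cv2.resize(t[150:230,290:380],None,fx=7,fy=7,interpolation=cv2.INTER_CUBIC))
E
```

```text
time: 13.23
eef_pos: [0.6715, -0.0221, 0.0689]
tcp_rot: [0.999, 0.04, -0.008, -0.002]
contact_force: [1.0, 0.3, 0.4]
opening: 0.5
contact_force: [0.1, 1.3, -0.1]
opening: 0.499
contact_force: [-0.3, 0.6, -0.4]
opening: 0.897
time: 14.48
eef_pos: [0.5819, -0.1086, 0.0955]
tcp_rot: [0.682, 0.732, -0.0, -0.001]
contact_force: [0.1, -0.8, 0.7]
opening: 0.998
t14.48 tcp mm [ 581.9 -108.6   95.5] jaw yaw 4.05 z [-0.0024  0.001  -1.    ] F [ 0.1 -0.8  0.7] open 0.998 q6 -0.43
[  -0.78564508 -175.99026632]
```

View pics/top4c.png

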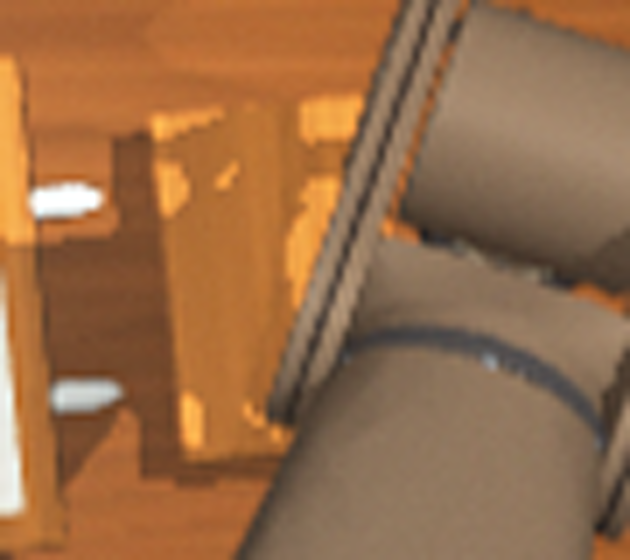

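Front corners of the leaf are at crop (150, 118) and (184, 461). The pin tips are at (104, 199) and (124, 392).

```bash
python3 - <<'E'
from h import *
a,b=[inb(unproj(crop2uv(p,(290,150),7),.032)) for p in((150,118),(184,461))]
print(a,b,(a+b)/2,np.degrees(np.arctan2(*(a-b)[::-1])))
print([inb(unproj(crop2uv(p,(290,150),7),.016)) for p in((104,199),(124,392))])
E
```

```text
[ 68.69960236 -51.05303851] [-71.01146771 -50.8851943 ] [ -1.15593267 -50.96911641] -0.06883320225046236
[array([ 39.74851615, -28.77829803]), array([-39.82766468, -29.16176314])]
```

```bash
J="python3 -m jog"
$J '{"travel":[[0,0,-30],[0,0,-30],[0,0,-25],[0,0,-7],[0,0,0]],"dr":[[0,0,0.6],[0,0,0],[0,0,0],[0,0,0],[0,0,0]],"jaw":[0,0,0,0,0]}' | tail -2
$J '{"travel":[[-0.8,10,0],[-0.8,10,0],[-0.4,5,0],[-0.6,7,0],[-0.6,7,0]],"dr":[[0,0,0],[0,0,0],[0,0,0],[0,0,0],[0,0,0]],"jaw":[0,0,0,0,0]}'
$J '{"travel":[[-0.5,6,0],[-0.5,6,0],[-0.4,5,0],[-0.4,5,0],[-0.3,4,0]],"dr":[[0,0,0],[0,0,0],[0,0,0],[0,0,0],[0,0,0]],"jaw":[0,0,0,0,0]}'
$J '{"travel":[[-0.2,3,0],[-0.1,1,0],[0,0,0]],"dr":[[0,0,0],[0,0,0],[0,0,0]],"jaw":[0,0,0]}'
python3 -c "from h import *;show();print(inb(get_state()['eef_pos']))"
```

```text
contact_force: [0.1, 0.4, -0.1]
opening: 1.0
time: 15.37
eef_pos: [0.5811, -0.0697, 0.0062]
tcp_rot: [0.676, 0.737, 0.001, 0.002]
contact_force: [-0.0, -1.6, 1.2]
opening: 1.003
time: 15.78
eef_pos: [0.5783, -0.0436, 0.0047]
tcp_rot: [0.677, 0.736, 0.001, 0.001]
contact_force: [2.2, -2.2, 1.7]
opening: 0.998
time: 16.03
eef_pos: [0.5771, -0.0394, 0.0042]
tcp_rot: [0.676, 0.737, -0.0, -0.0]
contact_force: [0.5, -2.0, 0.6]
opening: 0.998
t16.03 tcp mm [577.1 -39.4   4.2] jaw yaw 4.89 z [-8.e-04  5.e-04 -1.e+00] F [ 0.5 -2.   0.6] open 0.998 q6 -0.33
[-4.46277649e-03 -1.06584862e+02]
```

```bash
J="python3 -m jog"
$J '{"travel":[[-0.1,2,0],[-0.1,1.5,0],[0,0,0]],"dr":[[0,0,0],[0,0,0],[0,0,0]],"jaw":[0,0,0]}'|sed -n '2p;4p'
$J '{"travel":[[-0.1,1,0],[-0.1,1,0],[0,0,0]],"dr":[[0,0,0],[0,0,0],[0,0,0]],"jaw":[0,0,0]}'|sed -n '2p;4p'
$J '{"travel":[[-0.1,1,0],[0,0,0]],"dr":[[0,0,0],[0,0,0]],"jaw":[0,0]}'|sed -n '2p;4p'
python3 -c "from h import *;show();print(inb(get_state()['eef_pos']))"
```

```text
eef_pos: [0.5769, -0.036, 0.0041]
contact_force: [0.9, -1.7, 2.0]
eef_pos: [0.5767, -0.0341, 0.0041]
contact_force: [1.6, -1.1, 0.4]
eef_pos: [0.5766, -0.0331, 0.0041]
contact_force: [1.5, -1.7, 0.3]
t16.70 tcp mm [576.6 -33.1   4.1] jaw yaw 4.88 z [-6.e-04  3.e-04 -1.e+00] F [ 1.5 -1.7  0.3] open 0.998 q6 -0.32
[ 1.55031904e-02 -1.00243022e+02]
```

```bash
J="python3 -m jog"
$J '{"travel":[[-0.1,1,0],[0,0,0],[0,0,0]],"dr":[[0,0,0],[0,0,0],[0,0,0]],"jaw":[0,0,0]}'|sed -n '2p;4p'
$J '{"travel":[[-0.1,1,0],[0,0,0],[0,0,0]],"dr":[[0,0,0],[0,0,0],[0,0,0]],"jaw":[0,0,0]}'|sed -n '2p;4p'
$J '{"travel":[[-0.1,1,0],[0,0,0],[0,0,0]],"dr":[[0,0,0],[0,0,0],[0,0,0]],"jaw":[0,0,0]}'|sed -n '2p;4p'
```

```text
eef_pos: [0.5764, -0.032, 0.0041]
contact_force: [1.3, -1.3, -0.1]
eef_pos: [0.5765, -0.0317, 0.0042]
contact_force: [0.6, -4.8, -1.9]
eef_pos: [0.5765, -0.0318, 0.0043]
contact_force: [0.9, -8.0, -1.5]
```

It has hit a firm stop. I'll press a little harder, back off and look.

```bash
J="python3 -m jog"
$J '{"travel":[[-0.2,2,0],[-0.1,1.5,0],[0,0,0]],"dr":[[0,0,0],[0,0,0],[0,0,0]],"jaw":[0,0,0]}'|sed -n '2p;4p'
python3 -c "from h import *;show();print(inb(get_state()['eef_pos']))"
$J '{"travel":[[0.6,-7,0],[1.2,-15,0],[0.8,-10,40],[0.8,-10,40],[0,0,40]],"dr":[[0,0,0],[0,0,0],[0,0,0],[0,0,0],[0,0,0]],"jaw":[0,0,0,0,0]}'
$J '{"travel":[[0,-40,20],[0,-40,0],[0,-40,0],[0,0,0],[0,0,0]],"dr":[[0,0,0],[0,0,0],[0,0,0],[0,0,0],[0,0,0]],"jaw":[0,0,0,0,0]}'|sed -n '2p;4p'
python3 - <<'E'
from h import *
t=read_camera("top")[:,:,::-1]
cv2.imwrite("pics/top5.png",t);cv2.imwrite("pics/side5.png",read_camera("side")[:,:,::-1])
cv2.imwrite("pics/top5c.png",cv2.resize(t[150:235,235:345],None,fx=7,fy=7,interpolation=cv2.INTER_CUBIC))
E
```

```text
eef_pos: [0.5766, -0.0318, 0.0046]
contact_force: [-0.1, -18.4, -1.5]
t17.70 tcp mm [576.6 -31.8   4.6] jaw yaw 4.94 z [ 7.0e-04 -8.5e-03 -1.0e+00] F [ -0.1 -18.4  -1.5] open 0.999 q6 -0.31
[  0.16348232 -98.93204535]
time: 18.12
eef_pos: [0.5783, -0.0691, 0.1243]
tcp_rot: [0.677, 0.736, -0.001, -0.002]
contact_force: [0.4, -0.7, -0.2]
opening: 1.002
eef_pos: [0.5791, -0.187, 0.1427]
contact_force: [-0.5, 0.2, -0.6]
```

View pics/top5c.png

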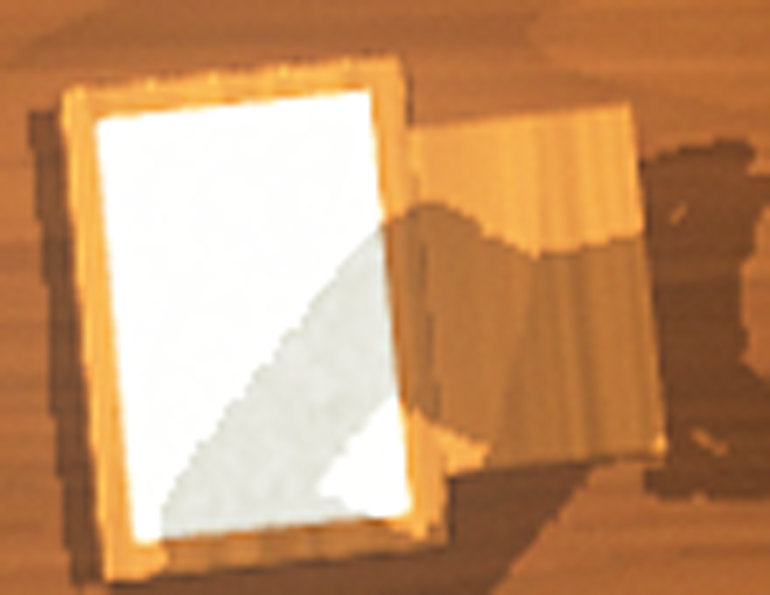

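The leaf sits flush with no visible gap. Its outer corners are at crop (631, 104) and (663, 459). I'll check those numbers while fetching the jar.

```bash
J="python3 -m jog"
python3 - <<'E'
from h import *
a,b=[inb(unproj(crop2uv(p,(235,150),7),.032)) for p in((631,104),(663,459))]
print(a,b,"expect 70,-90 / -70,-90")
E
$J '{"travel":[[0,0,28],[-9.8,37.5,0],[-9.8,37.5,0],[-9.8,37.5,0],[-9.8,37.5,0]],"dr":[[0,0,0],[0,0,0],[0,0,0],[0,0,0],[0,0,0]],"jaw":[0,0,0,0,0]}' | tail -2
$J '{"travel":[[-9.8,37.5,0],[-9.8,37.5,0],[-9.8,37.5,0],[-9.8,37.5,0],[-9.8,37.5,0]],"dr":[[0,0,0],[0,0,0],[0,0,0],[0,0,0],[0,0,0]],"jaw":[0,0,0,0,0]}' | tail -2
$J '{"travel":[[-9.8,37.5,0],[-9.8,37.5,0],[-9.8,37.5,0],[-9.8,37.5,0],[0,0,0]],"dr":[[0,0,0],[0,0,0],[0,0,0],[0,0,0],[0,0,0]],"jaw":[0,0,0,0,0]}' | tail -2
$J '{"travel":[[0,0,0],[0,0,0],[0,0,0]],"dr":[[0,0,0],[0,0,0],[0,0,0]],"jaw":[0,0,0]}' | tail -2
python3 -c "from h import *;show()"
```

```text
[ 70.4122987  -90.34431889] [-74.02400872 -88.48163055] expect 70,-90 / -70,-90
contact_force: [0.6, 1.1, -0.7]
opening: 0.998
contact_force: [1.4, 0.3, 0.2]
opening: 1.003
contact_force: [0.1, -0.2, -0.8]
opening: 1.001
contact_force: [-0.1, 0.5, -0.3]
opening: 0.995
t20.13 tcp mm [451.8 301.  170.6] jaw yaw 4.88 z [-9.e-04 -4.e-04 -1.e+00] F [-0.1  0.5 -0.3] open 0.995 q6 0.32
```

```bash
J="python3 -m jog"
$J '{"travel":[[0,0,-30],[0,0,-35],[0,0,-35],[0,0,-20],[0,0,-6]],"dr":[[0,0,0],[0,0,0],[0,0,0],[0,0,0],[0,0,0]],"jaw":[0,0,0,0,0]}' | tail -2
$J '{"travel":[[0,0,0],[0,0,0],[0,0,0],[0,0,0],[0,0,0]],"dr":[[0,0,0],[0,0,0],[0,0,0],[0,0,0],[0,0,0]],"jaw":[60,90,255,255,255]}' 40
$J '{"travel":[[0,0,0],[0,0,0],[0,0,0],[0,0,0],[0,0,0]],"dr":[[0,0,0],[0,0,0],[0,0,0],[0,0,0],[0,0,0]],"jaw":[255,255,255,255,255]}'
$J '{"travel":[[0,0,10],[0,0,20],[0,0,30],[0,0,30],[0,0,10]],"dr":[[0,0,0],[0,0,0],[0,0,0],[0,0,0],[0,0,0]],"jaw":[255,255,255,255,255]}'
$J '{"travel":[[0,0,0],[0,0,0]],"dr":[[0,0,0],[0,0,0]],"jaw":[255,255]}' | tail -2
python3 -c "from h import *;show()"
```

```text
contact_force: [-1.6, -0.6, 0.1]
opening: 1.002
time: 20.97
eef_pos: [0.4537, 0.3018, 0.0469]
tcp_rot: [0.676, 0.737, 0.002, 0.001]
contact_force: [-0.7, -1.0, 2.0]
opening: 0.681
time: 21.38
eef_pos: [0.4537, 0.3019, 0.0469]
tcp_rot: [0.676, 0.737, 0.001, 0.001]
contact_force: [0.1, -2.1, 5.8]
opening: 0.679
time: 21.8
eef_pos: [0.4539, 0.3025, 0.1494]
tcp_rot: [0.676, 0.737, 0.003, 0.001]
contact_force: [1.7, 0.6, -1.6]
opening: 0.678
contact_force: [-0.3, -0.0, -3.4]
opening: 0.679
t21.97 tcp mm [451.6 301.3 144.3] jaw yaw 4.88 z [-7.e-04 -1.e-04 -1.e+00] F [-0.3 -0.  -3.4] open 0.679 q6 0.32
```

```bash
J="python3 -m jog"
$J '{"travel":[[6,-14,0],[12,-28,0],[13,-30,0],[13,-30,0],[13,-30,0]],"dr":[[0,0,0],[0,0,0],[0,0,0],[0,0,0],[0,0,0]],"jaw":[255,255,255,255,255]}' | tail -2
$J '{"travel":[[13,-30,0],[13,-30,0],[13,-30,0],[12,-28,0],[8,-19,0]],"dr":[[0,0,0],[0,0,0],[0,0,0],[0,0,0],[0,0,0]],"jaw":[255,255,255,255,255]}' | tail -2
$J '{"travel":[[4.4,-10.3,0],[0,0,0],[0,0,-20],[0,0,-20],[0,0,-12]],"dr":[[0,0,0],[0,0,0],[0,0,0],[0,0,0],[0,0,0]],"jaw":[255,255,255,255,255]}'
$J '{"travel":[[0,0,-7],[0,0,-3],[0,0,0],[0,0,0]],"dr":[[0,0,0],[0,0,0],[0,0,0],[0,0,0]],"jaw":[255,255,255,255]}'
python3 -c "from h import *;show()"
```

```text
contact_force: [0.9, 0.0, -4.0]
opening: 0.678
contact_force: [0.0, 0.6, -3.2]
opening: 0.683
time: 23.22
eef_pos: [0.57, 0.0238, 0.0895]
tcp_rot: [0.676, 0.737, -0.001, -0.003]
contact_force: [-0.4, 1.3, -4.4]
opening: 0.687
time: 23.55
eef_pos: [0.5731, 0.0225, 0.0836]
tcp_rot: [0.676, 0.737, 0.0, 0.0]
contact_force: [-0.1, -1.5, -2.8]
opening: 0.679
t23.55 tcp mm [573.1  22.5  83.6] jaw yaw 4.91 z [ 1.1e-03 -1.0e-04 -1.0e+00] F [-0.1 -1.5 -2.8] open 0.679 q6 -0.22
```

```bash
J="python3 -m jog"
$J '{"travel":[[0,0,-2],[0,0,-1.5],[0,0,0]],"dr":[[0,0,0],[0,0,0],[0,0,0]],"jaw":[255,255,255]}'|sed -n '2p;4p'
$J '{"travel":[[0,0,-1],[0,0,0]],"dr":[[0,0,0],[0,0,0]],"jaw":[255,255]}'|sed -n '2p;4p'
$J '{"travel":[[0,0,-1],[0,0,0]],"dr":[[0,0,0],[0,0,0]],"jaw":[255,255]}'|sed -n '2p;4p'
```

```text
eef_pos: [0.5729, 0.0221, 0.0799]
contact_force: [-0.2, -0.2, -3.2]
eef_pos: [0.573, 0.022, 0.079]
contact_force: [-0.1, -0.2, -0.3]
eef_pos: [0.5731, 0.022, 0.079]
contact_force: [-3.9, 0.6, 4.8]
```

The jar has landed. I'll release it, lift, move clear and look.

```bash
J="python3 -m jog"
$J '{"travel":[[0,0,0],[0,0,0],[0,0,0],[0,0,0],[0,0,0]],"dr":[[0,0,0],[0,0,0],[0,0,0],[0,0,0],[0,0,0]],"jaw":[30,0,0,0,0]}' | tail -2
$J '{"travel":[[0,0,5],[0,0,20],[0,0,40],[0,0,40],[0,0,35]],"dr":[[0,0,0],[0,0,0],[0,0,0],[0,0,0],[0,0,0]],"jaw":[0,0,0,0,0]}' | tail -2
$J '{"travel":[[0,-40,0],[0,-40,0],[0,-40,0],[0,-40,0],[0,-40,0]],"dr":[[0,0,0],[0,0,0],[0,0,0],[0,0,0],[0,0,0]],"jaw":[0,0,0,0,0]}' | tail -2
$J '{"travel":[[0,0,0],[0,0,0],[0,0,0],[0,0,0],[0,0,0]],"dr":[[0,0,0],[0,0,0],[0,0,0],[0,0,0],[0,0,0]],"jaw":[0,0,0,0,0]}' | tail -2
python3 - <<'E'
from h import *
show()
t=read_camera("top")[:,:,::-1];s=read_camera("side")[:,:,::-1]
f=lambda a,k:cv2.resize(a,None,fx=k,fy=k,interpolation=cv2.INTER_CUBIC)
A=f(t[150:235,235:345],5);B=f(s[165:295,245:340],425/130)
cv2.imwrite("pics/end.png",np.hstack([A,B[:425]]));print(A.shape,B.shape)
import cv2 as c
for n,u in(("top0","side0"),):
    for nm,im in(("top",t),("side",s)):
        a=cv2.imread(f"pics/{nm}0.png")
        for b,r in((("oil"),(slice(140,172),slice(155,195)) if nm=="top" else (slice(285,330),slice(190,230))),("case",(slice(132,190),slice(425,475)) if nm=="top" else (slice(125,155),slice(308,352)))):
            print(nm,b,"mean diff",np.abs(a[r].astype(int)-im[r]).mean().round(1))
E
```

```text
contact_force: [-0.7, -0.8, 0.3]
opening: 1.0
contact_force: [1.8, 0.2, 0.5]
opening: 1.0
contact_force: [0.9, -0.1, -0.4]
opening: 1.001
contact_force: [0.0, -0.1, 0.1]
opening: 0.997
t25.80 tcp mm [ 572.7 -176.4  217.5] jaw yaw 4.99 z [-1.e-04  3.e-04 -1.e+00] F [ 0.  -0.1  0.1] open 0.997 q6 -0.56
(425, 550, 3) (425, 311, 3)
top oil mean diff 1.6
top case mean diff 10.1
side oil mean diff 8.1
side case mean diff 8.5
```

View pics/end.png

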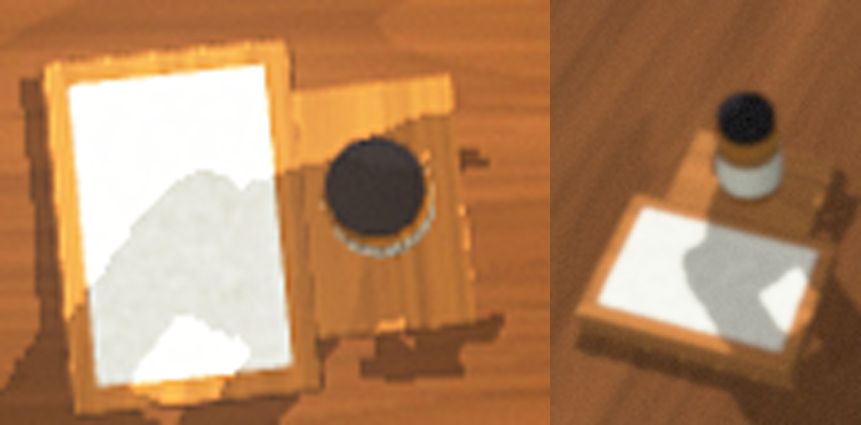

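The jar stands upright on the leaf, with its cap at (376, 188). The leaf's outer corners are at (452, 75) and (472, 322), and it is flush with the board.

```bash
python3 - <<'E'
from h import *
g=lambda p,z:inb(unproj(crop2uv(p,(235,150),5),z))
print("jar",g((376,188),.132),"corners",g((452,75),.032),g((472,322),.032))
print(get_state()["contact_force"])
sign_off()
E
```

```text
jar [ -0.83396274 -43.94818925] corners [ 69.84019718 -91.10072905] [-70.75094868 -88.01284194]
[0.02524649 0.22219434 0.15407977]
the job is handed in; nothing more can be done
```

I completed the task and handed it in after about 26 s of the 69 s allowed; the hand-in reports no verdict.

I lifted the jar out of the gap and stood it aside. Then I squared the leaf with a two-finger push, nudged it sideways about 13 mm, and pushed it onto the pins until it hit a firm stop (18 N). Only after that did I stand the jar on the leaf.

**Last checks:**
- **Leaf:** its outer corners measured (69.8, -91.1) and (-70.8, -88.0) mm in the board edge's frame, against (±70, -90) when home. Taken at face value, that is a skew of about 0.02 rad, inside the 0.04 limit. No gap to the board was visible.
- **Earlier disagreement:** before the jar went on, one outer corner measured about 4 mm off, at -74.0 mm. I put that down to misreading a shaded edge, and the final picture agreed with home.
- **Jar:** upright, with its cap within about 1 mm of the leaf's centre.
- **Robot:** clear of everything, with contact force near zero.
- **Bystanders:** I only compared the oil bottle and the case in the pictures. The oil bottle was nearly unchanged from above (difference 1.6). The oil bottle from the side and the case in both views showed differences of 8–10, which I think are arm shadows but did not view. I did not measure the solvent bottle; the planned path went over it with about 80 mm to spare, and no contact force showed up.

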